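# Set the stock tags on the tube-rack tray

### The job

Each hinged stock tag on the white tray speaks for the tube rack straight beyond it. With a fingertip, gently push over the tags that are wrong, so that only the completely full racks (a blue-capped tube in every hole) have their tag leaning green face up, and the tags of all other racks lean orange face up. Do not take hold of anything, and leave the racks and everything else on the bench where they stand.

Things in the scene. Friction and masses are not known exactly. Their poses are not given: they have to be found in the camera images.
- tray: white plate fixed to the bench, 220 x 570 mm, 6 mm thick. Its y runs along the row of tags; its x points from tags to racks, away from the robot. Origin on the bench, under the middle of the row. 4 places at y = +202, +67, -68, -203 mm, each with a tag stand at x = 0 and a loose tube rack at x = 125 mm (within 5 mm) straight beyond it; which is where varies
- tag_a_hinge (a point): middle of the hinge axis of tag a, 26 mm above the bench; grey stand 84 x 50 mm; axes as the tray's; the hinge runs along its x. The tag is a white-edged plate 64 mm wide (x), 55 mm from hinge to free edge, 4 mm thick, 20 to 40 g, orange on one face and green on the other
- tag_a (a joint): hinge angle of tag a, rad: 0 = at its stop leaning to the tray's +y, 55 degrees above level, orange face up (free edge 32 mm to +y of the hinge, 71 mm above the bench); 0.61 = upright (edge 81 mm high); 1.22 = at the other stop leaning to -y, mirror image, green face up. No spring: it falls by its weight to the side it leans to; under 1 N at the free edge tips it over; the stops are stiff
- tag_b_hinge (a point): middle of the hinge axis of tag b, 26 mm above the bench; grey stand 84 x 50 mm; axes as the tray's; the hinge runs along its x. The tag is a white-edged plate 64 mm wide (x), 55 mm from hinge to free edge, 4 mm thick, 20 to 40 g, orange on one face and green on the other
- tag_b (a joint): hinge angle of tag b, rad: 0 = at its stop leaning to the tray's +y, 55 degrees above level, orange face up (free edge 32 mm to +y of the hinge, 71 mm above the bench); 0.61 = upright (edge 81 mm high); 1.22 = at the other stop leaning to -y, mirror image, green face up. No spring: it falls by its weight to the side it leans to; under 1 N at the free edge tips it over; the stops are stiff
- tag_c_hinge (a point): middle of the hinge axis of tag c, 26 mm above the bench; grey stand 84 x 50 mm; axes as the tray's; the hinge runs along its x. The tag is a white-edged plate 64 mm wide (x), 55 mm from hinge to free edge, 4 mm thick, 20 to 40 g, orange on one face and green on the other
- tag_c (a joint): hinge angle of tag c, rad: 0 = at its stop leaning to the tray's +y, 55 degrees above level, orange face up (free edge 32 mm to +y of the hinge, 71 mm above the bench); 0.61 = upright (edge 81 mm high); 1.22 = at the other stop leaning to -y, mirror image, green face up. No spring: it falls by its weight to the side it leans to; under 1 N at the free edge tips it over; the stops are stiff
- tag_d_hinge (a point): middle of the hinge axis of tag d, 26 mm above the bench; grey stand 84 x 50 mm; axes as the tray's; the hinge runs along its x. The tag is a white-edged plate 64 mm wide (x), 55 mm from hinge to free edge, 4 mm thick, 20 to 40 g, orange on one face and green on the other
- tag_d (a joint): hinge angle of tag d, rad: 0 = at its stop leaning to the tray's +y, 55 degrees above level, orange face up (free edge 32 mm to +y of the hinge, 71 mm above the bench); 0.61 = upright (edge 81 mm high); 1.22 = at the other stop leaning to -y, mirror image, green face up. No spring: it falls by its weight to the side it leans to; under 1 N at the free edge tips it over; the stops are stiff
- rack_a: loose white tube rack 58 (x) x 100 (y) mm, top plate 34 mm high, tube caps up to 60 mm above its foot, FULL: all 8 holes hold a blue-capped tube. Origin under its centre. Stands on the tray 125 mm beyond its tag (tray +x)
- rack_b: loose white tube rack 58 (x) x 100 (y) mm, top plate 34 mm high, tube caps up to 60 mm above its foot, FULL: all 8 holes hold a blue-capped tube. Origin under its centre. Stands on the tray 125 mm beyond its tag (tray +x)
- rack_c: loose white tube rack 58 (x) x 100 (y) mm, top plate 34 mm high, tube caps up to 60 mm above its foot, NOT full: 5 of its 8 holes hold tubes, 3 dark holes are empty. Origin under its centre. Stands on the tray 125 mm beyond its tag (tray +x)
- rack_d: loose white tube rack 58 (x) x 100 (y) mm, top plate 34 mm high, tube caps up to 60 mm above its foot, EMPTY: 8 dark holes, no tube. Origin under its centre. Stands on the tray 125 mm beyond its tag (tray +x)
- bottle: loose clear bottle with blue cap, 64 mm diameter, 130 mm high; origin under its centre; bystander, left of the tray
- tub: loose white tub with pink lid, 76 mm diameter, 100 mm high; origin under its centre; bystander, right of the tray
- cap: loose blue screw cap, 38 mm diameter, 18 mm high; origin under its centre; bystander in front of the tray
- pipette: loose white and grey pipette lying down, about 215 mm long, 26 mm wide, 20 mm high, lying along its own x; origin at the bench under its middle; bystander in front of the tray
- tipbox: loose blue box 80 x 60 x 50 mm; origin under its centre; bystander, left of the tray
- beaker: loose clear beaker, 60 mm diameter, 70 mm high; origin under its centre; bystander, right of the tray
Not all that is in view belongs to the job. What is shaped like the rack_a but red is not meant.

How it is judged (in metres and radians):
At the end, for the whole second after the job is handed in: Each tag whose rack is full rests at its green stop (joint above 1.1 rad), every other tag at its orange stop (below 0.12 rad), and every rack and bystander is within 15 mm of where it began ((((horizontal distance between tag_a_hinge and rack_a below 0.153 m or horizontal distance between tag_a_hinge and rack_b below 0.153 m) and value of joint tag_a above 1.1 rad) or (not (horizontal distance between tag_a_hinge and rack_a below 0.153 m or horizontal distance between tag_a_hinge and rack_b below 0.153 m) and value of joint tag_a below 0.12 rad)) and (((horizontal distance between tag_b_hinge and rack_a below 0.153 m or horizontal distance between tag_b_hinge and rack_b below 0.153 m) and value of joint tag_b above 1.1 rad) or (not (horizontal distance between tag_b_hinge and rack_a below 0.153 m or horizontal distance between tag_b_hinge and rack_b below 0.153 m) and value of joint tag_b below 0.12 rad)) and (((horizontal distance between tag_c_hinge and rack_a below 0.153 m or horizontal distance between tag_c_hinge and rack_b below 0.153 m) and value of joint tag_c above 1.1 rad) or (not (horizontal distance between tag_c_hinge and rack_a below 0.153 m or horizontal distance between tag_c_hinge and rack_b below 0.153 m) and value of joint tag_c below 0.12 rad)) and (((horizontal distance between tag_d_hinge and rack_a below 0.153 m or horizontal distance between tag_d_hinge and rack_b below 0.153 m) and value of joint tag_d above 1.1 rad) or (not (horizontal distance between tag_d_hinge and rack_a below 0.153 m or horizontal distance between tag_d_hinge and rack_b below 0.153 m) and value of joint tag_d below 0.12 rad)) and distance of each of rack_a, rack_b, rack_c, rack_d, bottle, tub, cap, pipette, tipbox, beaker from where it was at the start of the episode below 0.015 m); the robot touches nothing.
It fails at once if a rack or another loose thing was lifted, carried or pushed 15 mm or more (distance of any of rack_a, rack_b, rack_c, rack_d, bottle, tub, cap, pipette, tipbox, beaker from where it was at the start of the episode above 0.015 m).
It fails at once if a tag was squeezed or pushed hard (over 25 N) (contact force between any of the arm, the fingers and tag_a above 25 N or contact force between any of the arm, the fingers and tag_b above 25 N or contact force between any of the arm, the fingers and tag_c above 25 N or contact force between any of the arm, the fingers and tag_d above 25 N).
It also fails if it takes over 51 s, if anything falls off the work surface, if the arm or the gripper's body presses on something with over 40 N, if the wrist force passes 120 N, or if a joint passes its speed limit or range.

### The arm

A 6-joint arm with a two-finger parallel gripper is mounted at the origin on the work surface. World frame = base frame: x ahead of the robot, y to its left, z up, the work surface at z = 0. Lengths are in m, angles in degrees, forces in N, time in s.
With the tool pointing down it reaches from about 0.4 to 0.825 m from the base axis. Payload 7 kg.
Tool frame: the origin (TCP) lies on the centre line of the jaws, within the pads' length; the fingertips stand 8 mm ahead of it and the grasp point (between the pads) lies 11 mm behind it; z points along the fingers, y is the line along which they close (so a half turn about z gives the same grasp; the last joint's range is limited). The gripper opens to 88 mm and grips with 3 to 60 N. Pads are 19 mm wide; open, the fingers measure 130 mm over their backs; the gripper's body (78 mm by 193 mm) begins 47 mm behind the grasp point.
Start: joints at [85.033, 20.546, 0.682, 0, -70.136, -16.507], TCP at [0.247, 0.628, 0.235] pointing down, gripper open.
Joint ranges: [-176.03, 176.03], [-82.01, 121.73], [-58.28, 71.71], [-173.87, 95.51], [-174.79, -0.11], [-173.66, 173.66]. Speed limits (degrees/s): [136.94, 136.94, 172.46, 180, 180, 180].

### API

Orientations are given as [roll, pitch, yaw] about the fixed x, y, z axes, in that order (R = Rz(yaw) Ry(pitch) Rx(roll)).
In Python, from plant import ctrl, vision gives the robot as it stands. The module is installed in compiled form; this text tells all that it offers.
- The arm moves only by the tool move_arm, never from a script. Its argument "moves" is one flat list of numbers, 7 for each row, row after row: the finger opening in cm, from 0 to 8.76, then the shift along the tool's x, y, z in cm, then the turn, a rotation vector about the tool's x, y, z in rad. A call has 1 to 8 rows; each row shifts and turns the commanded pose from where the row before left it, along the tool's axes as they then stand; what a row does not reach is not made up. A row lasts 1/10 s, in which the tool goes at most 50 mm and 8.59 degrees, less where a joint would pass 70% of its speed; a pose out of reach is approached as far as the arm can. A call with a gripper value outside its range is refused whole. The fingers move at their own pace and stop on an object; the grip force is fixed at half the most. Time passes only in rows, so rows that do not move let the fingers close. It gives the time, the measured TCP pose, the force, the opening and the grip force at its end, in the units of the state.
- ctrl.get_obs(): the state, without advancing time (a new reading comes with each control period).
- vision.snapshot(name): name is "scene" or "top" or "wrist"; returns (picture, depth): 420x560x3 uint8, red, green, blue; 420x560 float32, m along the optical axis (not along the pixel's ray), 0 where there is no reading.
- vision.camera_model(name): a dict with "vertical_fov" (degrees; the focal length in pixels is half the picture's height over the tangent of half this angle, whatever the lens; pixels are square), "cx", "cy" (the principal point, pixels), "cam_to_world" (4x4, takes a point from camera to world coordinates). Camera axes: x right, y down, z forward; pixel columns grow to the right and rows downward; lengths in m; the calibration is good to about 2 mm. A picture is of the moment at which its call begins: read the wrist's pose just before it. camera_model takes no time and is no camera call; for the wrist camera it gives the pose at the moment of the call.
- ctrl.close_job(): hands the job in; it is judged then, once.
The state is a dict: "clock": time; "joint_pos": joint angles; "qvel": joint speeds; "tau": joint torques, N m; "tool_pos": TCP position; "orientation": TCP orientation; "force": force on the tool from outside, world axes, zero at the start; "moment": the same for the moment, N m; "opening": finger opening in m; "gripper_force": force on a finger pad.
Only numpy, scipy, OpenCV 4.12 (cv2) and the standard library are available. Lean on these libraries where they do the work, as an engineer would, in place of code of your own. Each camera call takes 0.05 s, during which the arm holds its last target. There are 200 camera calls.

## Working session

There is one attempt and no reset: what is moved stays moved. The work goes in short steps, Python scripts to look and compute and a tool call to move; the robot and the scene stay as the last step left them, time stands still between calls to the robot, and variables do not carry over. Pictures are saved under pics/ and viewed, at most 10 in all, crops included, and the job is handed in when it is done.

Besides the shell and the picture viewer there is one more tool, called after "Call:" by a JSON object that holds its "api" and its "payload", one argument or row to a line. move_arm: Moves the arm, as the interface text tells. Its arguments: {"type":"object","properties":{"moves":{"type":"array"}},"required":["moves"]}

```bash
mkdir -p pics
cat > h.py <<'E'
import numpy as np, cv2
from plant import ctrl, vision
def snap(n,f):
    m=vision.camera_model(n); im,d=vision.snapshot(n)
    cv2.imwrite('pics/'+f+'.png',im[:,:,::-1]); np.savez('pics/'+f+'.npz',im=im,d=d,T=m['cam_to_world'],k=[m['vertical_fov'],m['cx'],m['cy']])
    return im,d,m
def pts(f):
    z=np.load('pics/'+f+'.npz'); d=z['d'];h,w=d.shape
    fl=h/2/np.tan(np.radians(z['k'][0]/2))
    v,u=np.mgrid[:h,:w]
    P=np.stack([(u-z['k'][1])/fl*d,(v-z['k'][2])/fl*d,d],-1)
    T=z['T']; return z['im'],d,P@T[:3,:3].T+T[:3,3]
E
python3 - <<'E'
from h import *
a=snap('scene','s0');b=snap('top','t0')
print(a[2],b[2]); o=ctrl.get_obs(); print(o)
E
```

```text
{'vertical_fov': 42.50808463655946, 'cx': 284.60202376595, 'cy': 211.48708352223548, 'cam_to_world': array([[-0.27467835,  0.82812698, -0.48862818,  1.1765857 ],
       [ 0.96151972,  0.23359181, -0.1446191 ,  0.20972724],
       [-0.00562344, -0.50954937, -0.86042304,  1.19302088],
       [ 0.        ,  0.        ,  0.        ,  1.        ]])} {'vertical_fov': 54.28858025017961, 'cx': 273.04471115149414, 'cy': 210.14849453680964, 'cam_to_world': array([[-0.00191768, -0.98074982,  0.19525909,  0.36854635],
       [-0.99969046, -0.00296331, -0.02470232,  0.03227239],
       [ 0.02480541, -0.19524602, -0.98044056,  0.91715428],
       [ 0.        ,  0.        ,  0.        ,  1.        ]])}
{'clock': 0.1, 'joint_pos': array([ 8.50325996e+01,  2.05860159e+01,  6.39741643e-01, -1.81096774e-02,
       -7.01351685e+01, -1.65077798e+01]), 'qvel': array([ 0.01287943, -0.04739255,  0.15928128,  0.04914693, -0.09047107,
       -0.04500014]), 'tau': array([-2.18581285e-03, -5.84163201e+01,  2.93749791e+01,  7.01555282e+00,
        1.01801095e-02, -4.25611256e-05]), 'tool_pos': array([0.24697347, 0.62774638, 0.23373549]), 'orientation': array([ 1.79917076e+02, -6.82019037e-03, -2.14813411e+01]), 'force': array([0.32825823, 0.37156041, 0.3542719 ]), 'moment': array([ 0.03603412, -0.03477534, -0.06989929]), 'gripper_force': 0.0, 'opening': 0.08755137743218135}
```

View pics/t0.png

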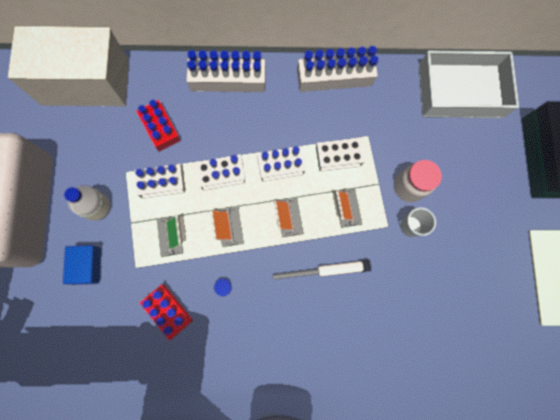

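View pics/s0.png

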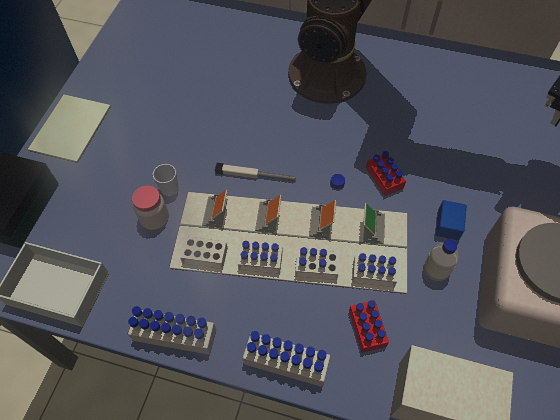

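Run:
```python
from h import *
im,d,P=pts('t0')
c=im[130:265,120:395,::-1]
cv2.imwrite('pics/c.png',cv2.resize(c,(790,388),interpolation=cv2.INTER_CUBIC))
h=cv2.cvtColor(im,cv2.COLOR_RGB2HSV)
def comps(m,n):
    k,l,s,ce=cv2.connectedComponentsWithStats(m.astype(np.uint8))
    for i in range(1,k):
        if s[i,4]>40:
            q=P[l==i]; q=q[q[:,2]<.2]; print(n,ce[i].round(),s[i,4],q.mean(0).round(3),q.min(0).round(3),q.max(0).round(3))
roi=np.zeros(d.shape,bool); roi[190:260,150:370]=1
comps(roi&(h[...,0]<20)&(h[...,1]>150)&(h[...,2]>90),'or')
comps(roi&(abs(h[...,0].astype(int)-65)<18)&(h[...,1]>130),'gr')
# tray: edges
w=(h[...,1]<70)&(h[...,2]>130); w[:135]=0;w[270:]=0;w[:,:120]=0;w[:,392:]=0
w=cv2.morphologyEx(w.astype(np.uint8),cv2.MORPH_CLOSE,np.ones((25,25)))
r=w.astype(bool)&(abs(P[...,2]-.006)<.006)
q=P[r][:,:2].astype(np.float32)
k=cv2.minAreaRect(q); print(k,cv2.boxPoints(k))
```

```text
or [345. 205.] 174 [ 0.552 -0.146  0.054] [ 0.523 -0.161  0.036] [ 0.581 -0.132  0.07 ]
or [284. 215.] 259 [ 0.53  -0.013  0.053] [ 0.502 -0.029  0.033] [0.56  0.003 0.073]
or [222. 225.] 349 [0.508 0.12  0.053] [0.479 0.105 0.031] [0.54  0.135 0.072]
gr [172. 233.] 166 [0.491 0.225 0.05 ] [0.465 0.213 0.033] [0.519 0.238 0.064]
((0.5756600499153137, 0.04409322142601013), (0.3171634078025818, 0.6319407820701599), 0.12687037885189056) [[ 0.4163791   0.35971168]
 [ 0.41777837 -0.27222756]
 [ 0.734941   -0.27152523]
 [ 0.7335417   0.360414  ]]
```

View pics/c.png

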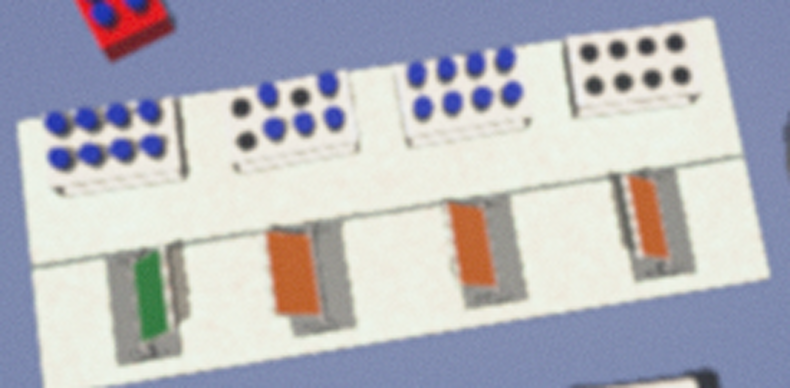

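Run:
```python
from h import *
im,d,P=pts('t0')
for (u,v) in [(15,200),(35,200),(45,150),(70,40),(87,200),(73,195)]: print(u,v,P[v,u].round(3))
q=P[...][(d>0)]; m=(q[:,2]>.15)&(q[:,0]>.2)&(q[:,0]<.75)&(q[:,1]<.6)&(q[:,1]>-.4)
print(m.sum(), q[m].min(0) if m.any() else '', q[m].max(0) if m.any() else '')
q,=[P[200:232,270:300][(abs(P[200:232,270:300,2]-.07)<.004)]]; print(q.mean(0),len(q))
```

```text
15 200 [0.543 0.51  0.135]
35 200 [0.558 0.51  0.068]
45 150 [ 0.692  0.538 -0.   ]
70 40 [0.889 0.439 0.131]
87 200 [0.551 0.388 0.099]
73 195 [0.554 0.403 0.129]
339 [0.47443912 0.51783315 0.15001812] [0.66684426 0.54370192 0.15418593]
[ 5.26896100e-01 -8.03687585e-05  7.03973327e-02] 106
```

Call:
{"api": "move_arm", "payload": {
  "moves": [0,0,0,0,0,0,-0.135,0,0,0,0,0,0,-0.135,0,0,0,0,0,0,-0.135,0,0,0,0,0,0,-0.135]
}}

```text
clock: 0.5
tool_pos: [0.247, 0.6279, 0.234]
orientation: [179.9, 0.0, 9.8]
force: [-0.0, -0.6, 0.5]
opening: 0.0611
gripper_force: 0.0
```

Call:
{"api": "move_arm", "payload": {
  "moves": [0,1.2,4.4,0,0,0,0,0,1.2,4.4,0,0,0,0,0,1.2,4.4,0,0,0,0,0,1.2,4.4,0,0,0,0,0,1.2,4.4,0,0,0,0,0,1.2,4.4,0,0,0,0,0,1.2,4.4,0,0,0,0,0,1.2,4.4,0,0,0,0]
}}

```text
clock: 1.3
tool_pos: [0.3999, 0.2948, 0.2345]
orientation: [180.0, 0.0, 9.5]
force: [2.6, -0.1, -0.0]
opening: 0.0012
gripper_force: 0.0
```

Call:
{"api": "move_arm", "payload": {
  "moves": [0,1.2,4.4,0,0,0,0,0,1.2,4.4,0,0,0,0,0,1.2,4.4,0,0,0,0,0,1.2,4.4,0,0,0,0,0,1.2,4.4,0,0,0,0,0,1.2,4.4,0,0,0,0,0,0,0,0,0,0,0,0,0,0,0,0,0,0]
}}

```text
clock: 2.1
tool_pos: [0.5141, 0.0469, 0.234]
orientation: [180.0, 0.1, 9.3]
force: [-0.3, 0.0, -1.7]
opening: 0.0007
gripper_force: 0.0
```

Call:
{"api": "move_arm", "payload": {
  "moves": [0,0.5,0,4,0,0,0,0,0,0,4,0,0,0,0,0,0,4,0,0,0,0,0,0,3,0,0,0,0,0,0,2,0,0,0,0,0,0,0,0,0,0]
}}

```text
clock: 2.7
tool_pos: [0.5167, 0.0494, 0.0619]
orientation: [179.9, 0.3, 9.5]
force: [0.1, -0.2, 0.1]
opening: 0.0007
gripper_force: 0.0
```

Run:
```python
from h import *
im,_,_=snap('scene','s1'); cv2.imwrite('pics/s1c.png',cv2.resize(im[120:300,160:430,::-1],(780,520),interpolation=cv2.INTER_CUBIC))
print(ctrl.get_obs()['tool_pos'],ctrl.get_obs()['force'])
```

```text
[0.51802126 0.04963853 0.06373225] [0.53357161 0.37134067 1.20953761]
```

View pics/s1c.png

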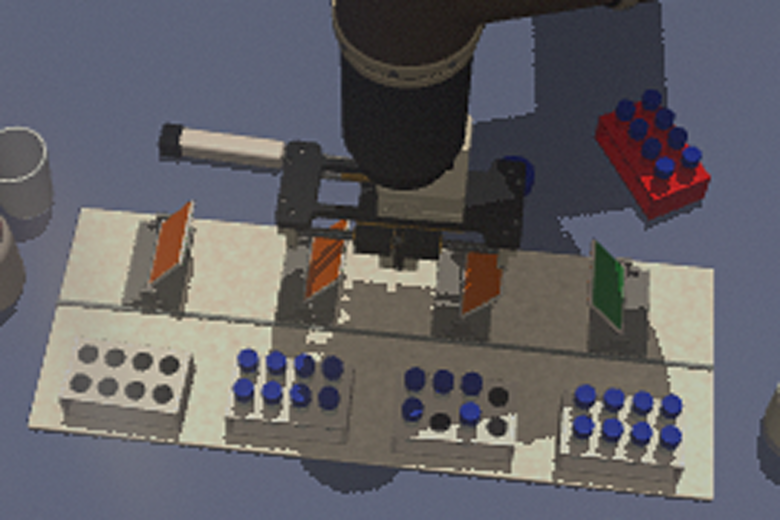

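Call:
{"api": "move_arm", "payload": {
  "moves": [0,0,0.8,0,0,0,0,0,0,0.6,0,0,0,0,0,0,0.5,0,0,0,0,0,0,0.5,0,0,0,0,0,0,0.5,0,0,0,0,0,0,0.5,0,0,0,0,0,0,0.5,0,0,0,0,0,0,0.5,0,0,0,0]
}}

```text
clock: 3.55
tool_pos: [0.5263, 0.0051, 0.0646]
orientation: [180.0, 0.0, 9.5]
force: [-0.8, 0.0, -0.2]
opening: 0.0004
gripper_force: 0.1
```

Call:
{"api": "move_arm", "payload": {
  "moves": [0,0,0.5,0,0,0,0,0,0,0.5,0,0,0,0,0,0,0.5,0,0,0,0,0,0,0.5,0,0,0,0,0,0,0,0,0,0,0,0,0,0,0,0,0,0]
}}

```text
clock: 4.15
tool_pos: [0.5296, -0.0143, 0.0645]
orientation: [-180.0, 0.0, 9.4]
force: [-0.1, 0.1, 0.2]
opening: 0.0001
gripper_force: 0.0
```

Run:
```python
from h import *
im,_,_=snap('scene','s2'); cv2.imwrite('pics/s2c.png',cv2.resize(im[120:300,160:430,::-1],(780,520),interpolation=cv2.INTER_CUBIC))
```

```text
(no output)
```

View pics/s2c.png

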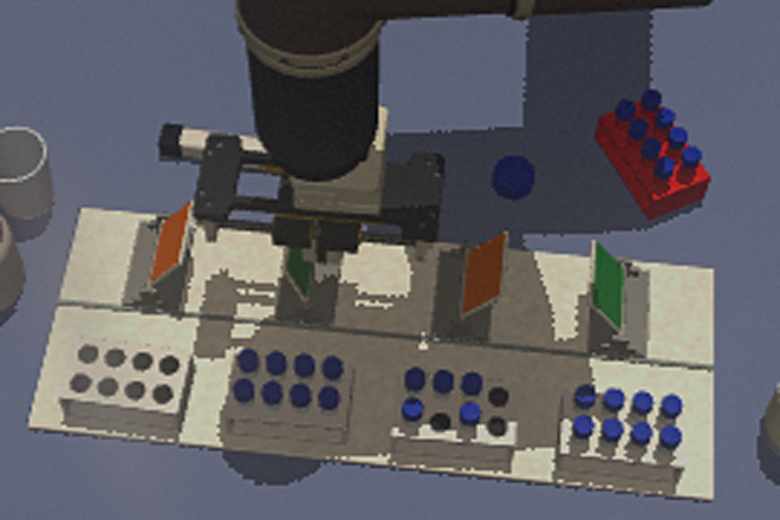

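The third tag now shows green (crop pixel 300,268) and has tipped over. Next I back off and rise.

Call:
{"api": "move_arm", "payload": {
  "moves": [0,0,-1.5,0,0,0,0,0,0,-1.5,0,0,0,0,0,0,-1,0,0,0,0,0,0,0,-3,0,0,0,0,0,0,-4,0,0,0,0,0,0,-4,0,0,0,0,0,0,-4,0,0,0,0,0,0,-3,0,0,0]
}}

```text
clock: 5.0
tool_pos: [0.5233, 0.0264, 0.2475]
orientation: [-180.0, -0.2, 9.5]
force: [-0.5, 0.9, 0.9]
opening: 0.0002
gripper_force: 0.0
```

Call:
{"api": "move_arm", "payload": {
  "moves": [0,-1,-4.5,0,0,0,0,0,-1,-4.5,0,0,0,0,0,-1,-4.5,0,0,0,0,0,-1,-4.5,0,0,0,0,0,-1,-4.5,0,0,0,0,0,-1,-4.5,0,0,0,0,0,-1,-4.5,0,0,0,0,0,0,0,0,0,0,0]
}}

```text
clock: 5.8
tool_pos: [0.3999, 0.3293, 0.2444]
orientation: [-180.0, -0.0, 9.8]
force: [0.9, -1.3, -0.6]
opening: 0.0006
gripper_force: 0.0
```

Run:
```python
from h import *
im,_,_=snap('scene','s3'); cv2.imwrite('pics/s3c.png',cv2.resize(im[120:300,130:470,::-1],(794,420),interpolation=cv2.INTER_CUBIC))
```

```text
(no output)
```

View pics/s3c.png

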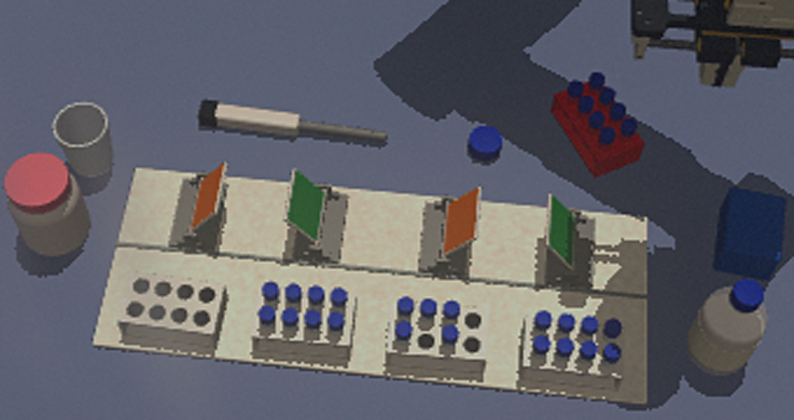

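The picture shows both full racks (302,305 and 578,335) with green tags (305,205 and 560,230). The empty rack (172,300) and the partly filled rack (437,325) have orange tags, and everything else is where it was.

```bash
python3 -c "
from plant import ctrl
print(ctrl.close_job())"
```

```text
the job is handed in; nothing more can be done
None
```

Job handed in: only the third tag from the left (as seen from the robot) was wrong, and I tipped it to green; the last picture shows both full racks with green tags, the other two with orange, and nothing else visibly moved.

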